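# Clear the soap-trimming tray and cover the offcut pan

### The arm

A 6-joint arm with a two-finger parallel gripper is mounted at the origin on the work surface. World frame = base frame: x ahead of the robot, y to its left, z up, the work surface at z = 0. Lengths are in mm, angles in rad, forces in N, time in s.
With the tool pointing down it reaches from about 350 to 775 mm from the base axis. Payload 7.3 kg.
Tool frame: the origin (TCP) lies midway between the tips of the shut fingers; the grasp point (between the pads) lies 19 mm behind it (bot.tcp_to_grasp is the distance from the TCP to the grasp point, in mm); z points along the fingers, y is the line along which they close (so a half turn about z gives the same grasp; the last joint's range is limited). The gripper opens to 92 mm and grips with 3 to 60 N. Pads are 19 mm wide; open, the fingers measure 130 mm over their backs; the gripper's body (75 mm by 190 mm) begins 47 mm behind the grasp point.
Start: joints at [1.179, 0.342, 1.524, -0, 1.275, -0.146], TCP at [127.733, 509.244, 226.741] pointing down, gripper open.
Joint ranges: [-2.53, 2.53], [-0.77, 2.02], [0.04, 2.7], [-1, 4.14], [0.28, 2.66], [-3.11, 3.11]. Speed limits (rad/s): [2.57, 2.57, 3.14, 3.14, 3.14, 3.14].

### API

Orientations are given as [roll, pitch, yaw] about the fixed x, y, z axes, in that order (R = Rz(yaw) Ry(pitch) Rx(roll)).
In Python, from plant import bot, viewer gives the robot as it stands. The module is installed in compiled form; this text tells all that it offers.
- The arm moves only by the shell command python3 -m handwheel 'ROWS'. ROWS is text: rows parted by semicolons, each of 7 numbers parted by spaces: the shift along the tool's x, y, z scaled (see below), then the turn, a rotation vector about the tool's x, y, z scaled (see below), then the opening, from -1 (shut) to 1 (fully open), so that 0 is half open. In form: tx ty tz rx ry rz gripper; .... A call has 1 to 8 rows; each row is the pose to reach, as a shift and turn from the pose commanded when the call began, along the tool's axes at that moment, turning the shorter way round; what a row does not reach only later rows make up. The controller multiplies each number of a shift by 10 cm and each number of a turn by pi rad. A row lasts 1/12 s, in which the tool goes at most 41.7 mm and 7.16 degrees, less where a joint would pass 70% of its speed; a pose out of reach is approached as far as the arm can. A call with a number of a shift or a turn outside -1 to 1 is refused whole. A call with a gripper value outside its range is refused whole. The fingers move at their own pace and stop on an object; the grip force is fixed at half the most. Time passes only in rows, so rows that repeat a pose let the fingers close. It gives the time, the measured TCP pose, the force, the opening and the grip force at its end, in the units of the state.
- bot.get_obs(): the state, without advancing time (a new reading comes with each control period).
- viewer.capture(name): name is "side" or "top"; returns a dict with "frame" (384x512x3 uint8, red, green, blue), "fov_y" (degrees; the focal length in pixels is half the picture's height over the tangent of half this angle, whatever the lens; pixels are square), "cx", "cy" (the principal point, pixels), "T" (4x4, takes a point from camera to world coordinates). Camera axes: x right, y down, z forward; pixel columns grow to the right and rows downward; lengths in mm; the calibration is good to about 2 mm. A picture is of the moment at which its call begins. There is no depth.
- bot.close_job(): hands the job in; it is judged then, once.
Trained networks look in a picture, given as the dict that the camera call returned (one of the last four; its "shot" number tells which), for a name from the list of things; names that differ only in an ending like _2 or _b are one class to them, and where a whole thing is asked for, a point or a joint stands for the part that bears it (a point fixed in the world has none). Each returns a list of dicts, best first, with "score" (0 to 1); they miss things now and then, are a little off and sometimes report something else, mostly with a low value. They report only what shows in the picture. A call takes as long as a camera call. They do not tell look-alikes from the thing itself.
- viewer.recognise(target, picture): "centre" ([column, row] in pixels, amid what is visible of it).
- viewer.cut_out(target, picture): "pixels" (384x512 bool, what is visible of it) and "centre" ([column, row] in pixels, amid what is visible of it).
The state is a dict: "time": time; "joint_positions": joint angles; "dq": joint speeds; "tau": joint torques, N m; "tool_pos": TCP position; "tcp_rot": TCP orientation; "contact_force": force on the tool from outside, world axes, zero at the start; "moment": the same for the moment, N m; "grip_width": finger opening in mm; "finger_force": force on a finger pad.
Only numpy, scipy, OpenCV 4.12 (cv2) and the standard library are available. Lean on these libraries where they do the work, as an engineer would, in place of code of your own. Each camera call takes 0.05 s, during which the arm holds its last target. There are 200 camera calls.

### The job

Take the scraper block and sweep all the soap chips off the trimming tray into the sunken pan at its end, levelling any that stand too high for the lid, and never touch the chips with the fingers. Stand the scraper back upright on the tray, then put the lid on the pan so that it sits fully home and level. Set the scraper and lid down without dropping them, and leave the bottles, jar and beaker where they are.

Things in the scene. Friction and masses are not known exactly. Their poses are not given: they have to be found in the camera images.
- station: Fixed stainless soap-trimming station on four feet; origin on the bench under it, z up. Its level deck, 236 mm wide (x) and 429 mm long (y, from -207 to +222), is 85 mm above the bench. Toward -y a square-cornered pan is sunk in the deck; the rest, toward +y, is the tray where the chips lie. Deck and pan meet in a plain edge with no raised rim.
- tray_middle (a point): Point on the tray's deck, on its centre line; axes as the station (x across, z up). The tray reaches from here 127 mm along -y, to the pan's edge, and 136 mm along +y, to the back fence. Side fences have inner faces at x = +-88 mm. Fences are 4 mm thick, 25 mm high; the side ones stop 16 mm short of the pan, the -y end is open.
- pan_mouth (a point): Centre of the pan's opening, level with the deck, 195 mm from tray_middle along -y; axes as the station. Opening 190 mm (x) by 136 mm (y), 65 mm deep; level deck 23 mm wide around its other sides. Two rejected bars, 75 x 52 x 20 mm, already lie flat in its far (-y) half. The lid sinks in 10 mm, so it seats only if all contents lie lower than that.
- scraper_grip (a point): Middle of the scraper block's grip, 48 mm above its sole, z up. White plastic body 100 mm long (x), 33 mm thick (y), 24 mm high, a steel blade on its -y face. Above it a grip bar 84 mm long (x), 22 mm thick (y), 36 to 68 mm above the sole, on a 16 mm neck. Starts standing on its sole on the bench, left or right of the station. 0.15 to 0.31 kg.
- lid_handle (a point): Middle of the bar handle of the steel lid: round bar 12 mm thick, 90 mm long along the lid's x, z up. Plate 206 (x) x 152 (y) x 4 mm, its underside 38 mm below this point; under it a sunken part 182 x 128 x 10 mm that enters the pan, 4 mm play all round, either way round. Starts flat on the bench (this point 48 mm up), across the station from the scraper. 0.28 to 0.46 kg.
- chip0_mid (a point): Centre of a loose ivory soap offcut (stubby block, 30 x 24 x 16 mm along its x, y, z, 12 g), lying flat on the tray at the start.
- chip1_mid (a point): Centre of a loose ivory soap offcut (stubby block, 30 x 24 x 16 mm along its x, y, z, 12 g), lying flat on the tray at the start.
- chip2_mid (a point): Centre of a loose ivory soap offcut (flat slab, 40 x 28 x 10 mm along its x, y, z, 12 g), lying flat on the tray at the start.
- chip3_mid (a point): Centre of a loose ivory soap offcut (flat slab, 40 x 28 x 10 mm along its x, y, z, 12 g), lying flat on the tray at the start.
- chip4_mid (a point): Centre of a loose ivory soap offcut (stick, 48 x 16 x 14 mm along its x, y, z, 12 g), lying flat on the tray at the start.
- chip5_mid (a point): Centre of a loose ivory soap offcut (stick, 48 x 16 x 14 mm along its x, y, z, 12 g), lying flat on the tray at the start.
- bottle_a: Empty white bottle, 50 mm across, 160 mm tall, standing on the bench; origin at the centre of its base. Bystander.
- bottle_b: Another such bottle. Bystander.
- jar: Small amber jar with a metal cap, 64 mm across, 55 mm tall; origin at the centre of its base. Bystander.
- beaker: Steel beaker, 72 mm across, 80 mm tall; origin at the centre of its base. Bystander.
There are look-alikes about, which are no part of the job. Leave any green or pink look-alike of the part that bears chip0_mid alone.

How it is judged (in metres and radians):
On the way, in this order (a step that is already met when the one before it is completed fails the run):
1. the scraper is held low over the tray (x of scraper_grip in the frame of tray_middle between -0.09 and 0.09 m and y of scraper_grip in the frame of tray_middle between -0.13 and 0.14 m and z of scraper_grip in the frame of tray_middle below 0.075 m and contact force between the fingers and scraper above 1 N), for 0.1 s.
2. all six chips are in the pan (x of chip0_mid in the frame of pan_mouth between -0.096 and 0.096 m and y of chip0_mid in the frame of pan_mouth between -0.069 and 0.069 m and z of each of chip0_mid, chip1_mid, chip2_mid, chip3_mid, chip4_mid, chip5_mid in the frame of pan_mouth below -0.005 m and x of chip1_mid in the frame of pan_mouth between -0.096 and 0.096 m and y of chip1_mid in the frame of pan_mouth between -0.069 and 0.069 m and x of chip2_mid in the frame of pan_mouth between -0.096 and 0.096 m and y of chip2_mid in the frame of pan_mouth between -0.069 and 0.069 m and x of chip3_mid in the frame of pan_mouth between -0.096 and 0.096 m and y of chip3_mid in the frame of pan_mouth between -0.069 and 0.069 m and x of chip4_mid in the frame of pan_mouth between -0.096 and 0.096 m and y of chip4_mid in the frame of pan_mouth between -0.069 and 0.069 m and x of chip5_mid in the frame of pan_mouth between -0.096 and 0.096 m and y of chip5_mid in the frame of pan_mouth between -0.069 and 0.069 m), for 0.2 s.
3. the scraper stands on the tray, let go (x of scraper_grip in the frame of tray_middle between -0.09 and 0.09 m and y of scraper_grip in the frame of tray_middle between -0.13 and 0.14 m and z of scraper_grip in the frame of tray_middle between 0.044 and 0.052 m and angle between scraper_grip's own z axis and vertical below 0.08 rad and contact force between the fingers and scraper below 0.1 N), for 0.3 s.
At the end, for the whole second after the job is handed in: All six chips are in the pan, below the deck; the lid is seated in the pan's mouth (handle centre within 8 mm of the middle in x and y, at its seated height to within 3 mm, level to 0.03 rad), at rest and let go; the scraper stands upright on its sole on the tray deck, let go (all of step 2 and all of step 3 and x of lid_handle in the frame of pan_mouth between -0.008 and 0.008 m and y of lid_handle in the frame of pan_mouth between -0.008 and 0.008 m and z of lid_handle in the frame of pan_mouth between 0.035 and 0.0405 m and angle between lid_handle's own z axis and vertical below 0.03 rad and linear speed of lid below 0.02 m/s and contact force between the fingers and lid below 0.1 N); the robot touches nothing.
It fails at once if the fingers touch a chip (contact force between the fingers and chip0 above 0.3 N or contact force between the fingers and chip1 above 0.3 N or contact force between the fingers and chip2 above 0.3 N or contact force between the fingers and chip3 above 0.3 N or contact force between the fingers and chip4 above 0.3 N or contact force between the fingers and chip5 above 0.3 N).
It fails at once if the lid or the scraper is dropped (falls free faster than 0.6 m/s, about 2 cm) ((contact force between the fingers and lid below 0.02 N and linear speed of lid above 0.6 m/s) or (contact force between the fingers and scraper below 0.02 N and linear speed of scraper above 0.6 m/s)).
It fails at once if a bottle, the jar or the beaker is moved more than 3 cm (distance of any of bottle_a, bottle_b, jar, beaker from where it was at the start of the episode above 0.03 m).
It also fails if it takes over 72 s, if anything falls off the work surface, if the arm or the gripper's body presses on something with over 40 N, if the wrist force passes 120 N, or if a joint passes its speed limit or range.

## Working session

There is one attempt and no reset: what is moved stays moved. The work goes in short steps, Python scripts to look and compute and a shell command to move; the robot and the scene stay as the last step left them, time stands still between calls to the robot, and variables do not carry over. Pictures are saved under pics/ and viewed, at most 12 in all, crops included, and the job is handed in when it is done.

```bash
mkdir -p pics
cat > h.py <<'E'
import numpy as np,cv2
from plant import bot,viewer
from scipy.spatial.transform import Rotation as R
def shot(cam,name=None):
    p=viewer.capture(cam)
    if name: cv2.imwrite('pics/'+name+'.png',p['frame'][:,:,::-1])
    return p
def f(p): return 192/np.tan(np.radians(p['fov_y'])/2)
def proj(p,X):
    c=np.linalg.inv(p['T'])@np.append(X,1); return np.array([f(p)*c[0]/c[2]+p['cx'],f(p)*c[1]/c[2]+p['cy']])
def back(p,uv,z):
    T=p['T'];d=T[:3,:3]@np.array([(uv[0]-p['cx'])/f(p),(uv[1]-p['cy'])/f(p),1]);o=T[:3,3]
    return o+d*(z-o[2])/d[2]
E
python3 - <<'E'
from h import *
np.set_printoptions(precision=1,suppress=True)
ps={c:shot(c,c+'0') for c in('top','side')}
for c,p in ps.items():
    print(c,p['fov_y'],p['cx'],p['cy'],p['T'].tolist())
    for n,z in [('station',85),('scraper_grip',40),('lid_handle',20),('chip0_mid',93),('chip2_mid',90),('chip4_mid',92),('bottle_a',80),('jar',55),('beaker',80)]:
        for d in viewer.recognise(n,p)[:4]:
            if d['score']>.2: print(c,n,round(d['score'],2),np.array(d['centre']),back(p,d['centre'],z))
print(bot.get_obs())
E
```

```text
top 50.068750050948516 249.3320572020004 195.89768496230104 [[-0.014399296745278019, -0.9950698189872851, 0.09812601894427969, 530.2918900741407], [-0.9998304625034224, 0.01320248573603269, -0.012835132277547673, 6.39012721298662], [0.011476345386651706, -0.09829419978310804, -0.9950912238511426, 1106.0146278018772], [0.0, 0.0, 0.0, 1.0]]
top station 0.97 [236.6 242.1] [516.8  26.3  85. ]
top station 0.36 [398.3 265.9] [ 452.7 -371.4   85. ]
top scraper_grip 0.67 [398.4 264.7] [ 452.4 -388.5   40. ]
top lid_handle 0.66 [ 94.1 264.3] [464.  398.7  20. ]
top chip0_mid 0.66 [256.  177.1] [677.  -23.9  93. ]
top chip0_mid 0.41 [144.4 210.2] [598.3 252.   93. ]
top chip2_mid 0.55 [ 93.8 265.3] [465.9 374.   90. ]
top chip2_mid 0.46 [219.3 254.3] [487.9  68.8  90. ]
top bottle_a 0.89 [355.9 147.3] [ 752.2 -279.9   80. ]
top bottle_a 0.76 [401.6 177.6] [ 672.9 -392.7   80. ]
top jar 0.81 [224.6 145. ] [767.7  55.2  55. ]
top beaker 0.7 [143.9 153.7] [742.1 258.   80. ]
top beaker 0.49 [397.3 263.6] [ 458.  -371.1   80. ]
side 51.1981792231581 254.87226011888544 191.51826699732257 [[-0.91242
[... 716 characters left out ...]
p4_mid 0.58 [310.3 203.4] [464.9  -9.5  92. ]
side chip4_mid 0.22 [285.2 224.5] [491.6 103.2  92. ]
side bottle_a 0.89 [252.4 148. ] [ 751.3 -279.3   80. ]
side bottle_a 0.65 [283.9 139.2] [ 680. -390.   80.]
side jar 0.68 [198.  212.9] [738.   98.6  55. ]
side beaker 0.58 [154.2 250.6] [728.8 297.5  80. ]
{'time': 1.0, 'joint_positions': array([ 1.2,  0.3,  1.5,  0. ,  1.3, -0.1]), 'dq': array([ 0.,  0.,  0.,  0., -0.,  0.]), 'tau': array([ -0. , -43.1, -24.4,   0.1,   0. ,   0. ]), 'tool_pos': array([127.7, 509.2, 226.8]), 'tcp_rot': array([3.1, 0. , 2.9]), 'contact_force': array([-0.9,  0.3,  1.1]), 'moment': array([-0. ,  0.1, -0. ]), 'finger_force': 0.0, 'grip_width': 91.81416800718273}
```

```bash
python3 -c "
import cv2
for c in('top','side'):
    cv2.imwrite('pics/%s0b.png'%c,cv2.resize(cv2.imread('pics/%s0.png'%c),(800,600),interpolation=3))"
```

```text
(no output)
```

View pics/top0b.png

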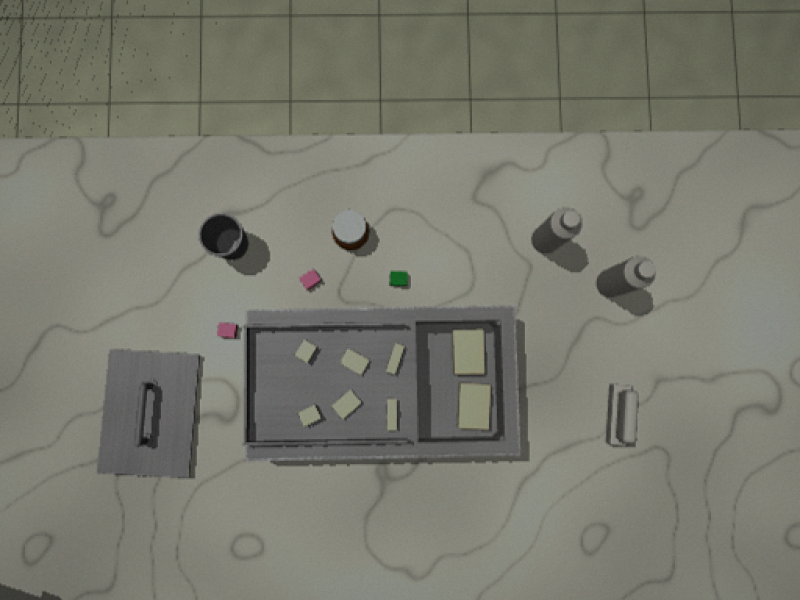

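View pics/side0b.png

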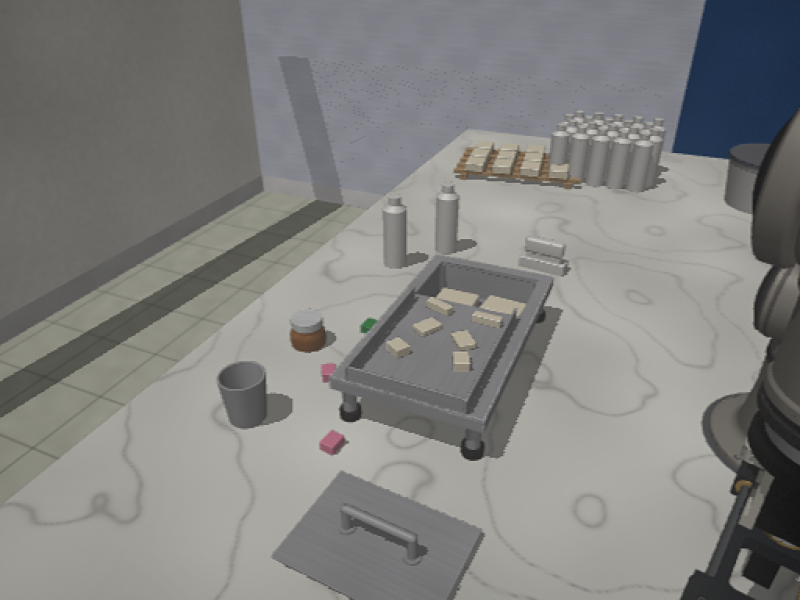

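The top view shows the tray on the left (+y), with all six chips on it. The pan is on the right with two bars in it. The lid is at about (150,412) and the scraper at (625,415), both roughly aligned with the world axes. The pink and green look-alikes are outside the station. Next I measure poses.

```bash
cat > meas.py <<'E'
from h import *
np.set_printoptions(precision=1,suppress=True)
def rect(p,n,z,near=None):
    ds=viewer.cut_out(n,p)
    if near is not None: ds=[d for d in ds if np.linalg.norm(np.array(d['centre'])-near)<25]
    if not ds: return None
    m=ds[0]['pixels'].astype(np.uint8)
    c=max(cv2.findContours(m,0,cv2.CHAIN_APPROX_NONE)[0],key=cv2.contourArea)[:,0,:]
    w=np.array([back(p,q,z)[:2] for q in c],np.float32)
    return ds[0]['score'],cv2.minAreaRect(w)
def overlay(p,segs,name,box):
    k=4;im=cv2.resize(p['frame'][:,:,::-1],None,fx=k,fy=k,interpolation=3)
    for a,col in segs:
        q=np.array([(proj(p,x)+.5)*k-.5 for x in a]).round().astype(int)
        cv2.polylines(im,[q],True,col,1)
    x0,y0,x1,y1=np.array(box)*k; im=im[y0:y1,x0:x1]
    s=min(800/im.shape[1],600/im.shape[0],1); cv2.imwrite('pics/'+name+'.png',cv2.resize(im,None,fx=s,fy=s,interpolation=cv2.INTER_AREA))
def box(cx,cy,yaw,lx,ly,z,ox=0,oy=0):
    c,s=np.cos(yaw),np.sin(yaw)
    return [np.array([cx+c*(ox+a*lx/2)-s*(oy+b*ly/2),cy+s*(ox+a*lx/2)+c*(oy+b*ly/2),z]) for a,b in((1,1),(1,-1),(-1,-1),(-1,1))]
E
python3 - <<'E'
from meas import *
p=shot('top')
print(rect(p,'station',85),rect(p,'lid_handle',14),rect(p,'scraper_grip',12))
st=rect(p,'station',85)[1]; cx,cy=st[0]
# station origin: deck y from -207..222 => centre +7.5
S=(cx,cy-7.5,0.)
segs=[(box(*S,236,429,85,0,7.5),(0,0,255)),(box(*S,190,136,85,0,-184+75-7.5),(0,255,0))]
# tray_middle y: 222 end; pan mouth centre = -207+23+68=-116 ; tray_middle=+79
segs[1]=(box(*S,190,136,85,0,-116),(0,255,0))
segs.append((box(*S,176,263,85,0,79+4.5),(255,0,0)))
overlay(p,segs,'st1',(145,180,345,310))
E
```

```text
(0.63, ((512.6676025390625, 8.827178955078125), (236.10848999023438, 432.2255554199219), 0.18337681889533997)) (0.74, ((465.6002502441406, 398.36083984375), (156.11050415039062, 207.69235229492188), 86.60153198242188)) (0.91, ((449.8362731933594, -397.4363098144531), (49.80337142944336, 100.1780776977539), 82.55136108398438))
```

View pics/st1.png

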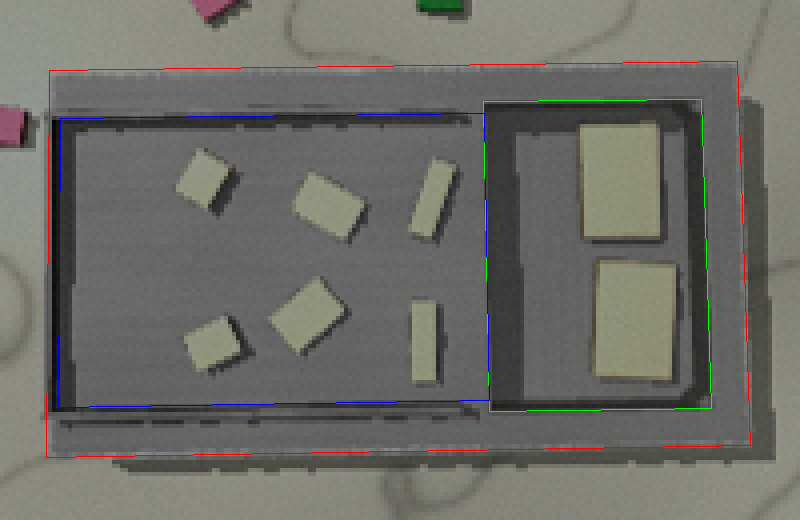

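Overlays fit: pan_mouth is about (512.7,-114.7), tray_middle about (512.7,80.3), and yaw about 0. The scraper is at about (450,-390.5) with yaw -0.13, and the lid at about (465.6,398.4) with yaw -0.06.

```bash
cat > go.py <<'E'
import sys
from h import *
# usage: go.py x y z yaw  -> full row from the present pose
o=bot.get_obs(); r=R.from_euler('xyz',o['tcp_rot'])
print('t',round(o['time'],2),'pos',o['tool_pos'].round(1),'rpy',o['tcp_rot'].round(4),'q',o['joint_positions'].round(2),'F',o['contact_force'].round(1),'w',round(o['grip_width'],1),'ff',round(o['finger_force'],1))
if len(sys.argv)>4:
    x,y,z,yaw=map(float,sys.argv[1:5]); t=R.from_euler('xyz',[np.pi,0,yaw])
    print('shift',(r.inv().apply(np.array([x,y,z])-o['tool_pos'])/100).round(3),'turn',((r.inv()*t).as_rotvec()/np.pi).round(4))
E
python3 go.py 465 398 226.7 3.1416
```

```text
t 1.25 pos [127.7 509.2 226.7] rpy [3.1415 0.     2.8958] q [ 1.18  0.34  1.52 -0.    1.28 -0.15] F [0.6 0.3 1.4] w 91.9 ff 0.0
shift [-3.542 -0.258  0.   ] turn [ 0.      0.     -0.0782]
```

```bash
python3 -m handwheel '-0.33 0 0 0 0 -0.039 1; -0.67 0 0 0 0 -0.0782 1; -1 0 0 0 0 -0.0782 1; -1 0 0 0 0 -0.0782 1' | tail -2
python3 -m handwheel '-0.25 -0.25 0 0 0 0 1; -0.5 -0.5 0 0 0 0 1; -0.75 -0.75 0 0 0 0 1; -1 -1 0 0 0 0 1' | tail -1
python3 -m handwheel '-0.25 -0.25 0 0 0 0 1; -0.5 -0.5 0 0 0 0 1; -0.75 -0.75 0 0 0 0 1; -1 -1 0 0 0 0 1' | tail -1
for i in 1 2 3 4 5 6; do python3 -m handwheel '0 -0.33 0 0 0 0 1; 0 -0.67 0 0 0 0 1; 0 -1 0 0 0 0 1' | tail -1; done
python3 go.py 450 -390.5 100 3.0116
```

```text
grip_width: 91.9
finger_force: 0.0
finger_force: 0.0
finger_force: 0.0
finger_force: 0.0
finger_force: 0.0
finger_force: 0.0
finger_force: 0.0
finger_force: 0.0
finger_force: 0.0
t 3.75 pos [ 424.5 -316.6  226.7] rpy [3.1415e+00 3.0000e-04 3.1408e+00] q [-0.79  0.35  1.51  0.    1.28 -2.36] F [ 0.5 -0.2 -0.9] w 91.9 ff 0.0
shift [-0.256 -0.739  1.267] turn [0.     0.0001 0.0411]
```

```bash
python3 -m handwheel '-0.13 -0.37 0.2 0 0 0.02 1; -0.256 -0.739 0.5 0 0 0.041 1; -0.256 -0.739 0.8 0 0 0.041 1; -0.256 -0.739 1 0 0 0.041 1; -0.256 -0.739 1 0 0 0.041 1' >/dev/null
python3 go.py 450 -390.5 36 3.0116
python3 - <<'E'
from meas import *
p=shot('side')
overlay(p,[(box(450,-390.5,-.13,100,33,24),(0,0,255)),(box(450,-390.5,-.13,84,22,68),(0,255,0))],'scr',(290,80,430,185))
E
```

```text
t 4.17 pos [ 448.2 -387.2  121.2] rpy [ 3.1348 -0.0075  3.0112] q [-0.84  0.57  1.47  0.    1.12 -2.28] F [-1.5  1.7 -0.7] w 91.6 ff 0.0
shift [-0.029 -0.036  0.852] turn [ 0.0022 -0.0024 -0.0001]
```

View pics/scr.png

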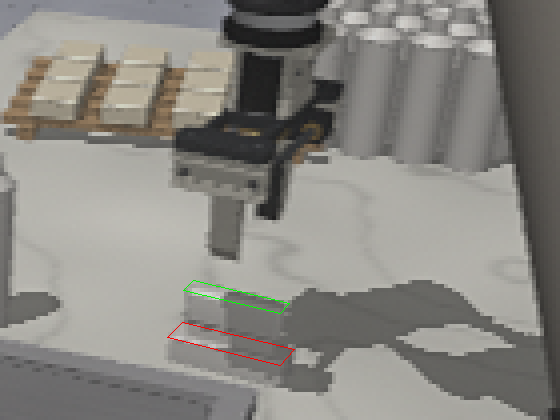

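The overlays sit on the grip bar and body, and the fingers are centred above. I descend and grip.

```bash
python3 -m handwheel '0 0 0.2 0 0 0 1; 0 0 0.4 0 0 0 1; 0 0 0.6 0 0 0 1; 0 0 0.75 0 0 0 1; 0 0 0.9 0 0 0 1; 0 0 0.9 0 0 0 1; 0 0 0.9 0 0 0 1; 0 0 0.9 0 0 0 1' >/dev/null
python3 go.py
python3 -m handwheel '0 0 0 0 0 0 -1; 0 0 0 0 0 0 -1; 0 0 0 0 0 0 -1; 0 0 0 0 0 0 -1; 0 0 0 0 0 0 -1; 0 0 0 0 0 0 -1; 0 0 0 0 0 0 -1; 0 0 0 0 0 0 -1'>/dev/null
python3 go.py
```

```text
t 4.88 pos [ 451.3 -389.7   38.9] rpy [-3.1394e+00  2.7000e-03  3.0130e+00] q [-0.84  0.67  1.54  0.    0.93 -2.28] F [-0.1 -0.4  0.9] w 91.4 ff 0.0
t 5.55 pos [ 450.2 -389.    36.6] rpy [ 3.1414e+00 -1.0000e-04  3.0126e+00] q [-0.84  0.67  1.54  0.    0.93 -2.28] F [-0.3  0.5 -0.8] w 42.9 ff 0.0
```

```bash
python3 -m handwheel '0 0 0 0 0 0 -1; 0 0 0 0 0 0 -1; 0 0 0 0 0 0 -1; 0 0 0 0 0 0 -1; 0 0 0 0 0 0 -1; 0 0 0 0 0 0 -1; 0 0 0 0 0 0 -1; 0 0 0 0 0 0 -1'>/dev/null
python3 go.py
python3 -m handwheel '0 0 -0.1 0 0 0 -1; 0 0 -0.3 0 0 0 -1; 0 0 -0.6 0 0 0 -1; 0 0 -0.9 0 0 0 -1; 0 0 -1 0 0 0 -1; 0 0 -1 0 0 0 -1'>/dev/null
python3 go.py 546.7 186 236 3.1416
```

```text
t 6.22 pos [ 450.1 -388.9   36.6] rpy [ 3.1413e+00 -2.0000e-04  3.0127e+00] q [-0.84  0.67  1.54  0.    0.93 -2.28] F [-0.2 -0.5 -1.2] w 21.6 ff 30.0
t 6.72 pos [ 451.5 -390.3  140.3] rpy [-3.1374  0.0051  3.0128] q [-0.84  0.54  1.45  0.    1.14 -2.28] F [ 0.1 -0.6 -2.3] w 21.9 ff 30.0
shift [-0.209  5.833 -0.981] turn [-0.0014  0.0015 -0.041 ]
```

```bash
python3 -m handwheel '0 0 -0.2 0 0 -0.02 -1; 0 0 -0.4 0 0 -0.041 -1; 0 0 -0.4 0 0 -0.041 -1' >/dev/null
for i in 1 2 3; do python3 -m handwheel '0 0.25 0 0 0 0 -1; 0 0.5 0 0 0 0 -1; 0 0.75 0 0 0 0 -1; 0 1 0 0 0 0 -1' >/dev/null; done
python3 -m handwheel '-0.24 0.24 0 0 0 0 -1; -0.48 0.48 0 0 0 0 -1; -0.72 0.72 0 0 0 0 -1; -0.96 0.96 0 0 0 0 -1' >/dev/null
python3 -m handwheel '0 0.25 0 0 0 0 -1; 0 0.5 0 0 0 0 -1; 0 0.75 0 0 0 0 -1; 0 1 0 0 0 0 -1' >/dev/null
python3 -m handwheel '0 0.25 0 0 0 0 -1; 0 0.5 0 0 0 0 -1; 0 0.74 0 0 0 0 -1; 0 0.76 0 0 0 0 -1;0 0.76 0 0 0 0 -1;0 0.76 0 0 0 0 -1;0 0.76 0 0 0 0 -1' >/dev/null
python3 go.py 546.7 186 121.6 3.1416
python3 - <<'E'
from meas import *
p=shot('top')
overlay(p,[(box(546.7,185,0,100,33,85+176.6-121.6),(0,0,255)),(box(546.7,185,0,84,22,85+68+55),(0,255,0))],'scr2',(145,180,345,310))
E
```

```text
t 9.22 pos [546.  181.9 175.7] rpy [-3.1410e+00 -1.5000e-03  3.1399e+00] q [ 0.19  0.48  1.46 -0.    1.21 -1.38] F [ 0.5  0.  -0.9] w 22.1 ff 30.0
shift [-0.008  0.041  0.541] turn [-0.0002 -0.0005 -0.0006]
```

View pics/scr2.png

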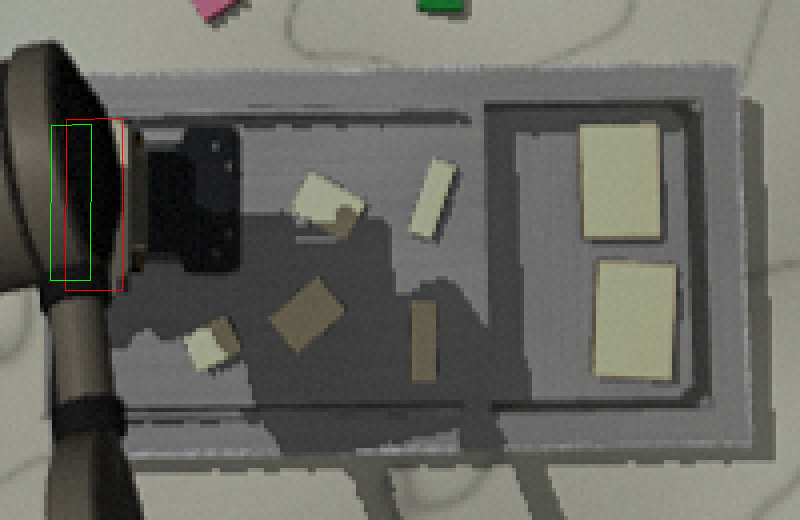

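The scraper hangs behind the chips within the fences. Its white end shows at about (120,145), and the chip rows are clearly split into two lanes. I lower it and sweep lane 1.

```bash
python3 -m handwheel '0 0 0.15 0 0 0 -1; 0 0 0.3 0 0 0 -1; 0 0 0.42 0 0 0 -1; 0 0 0.5 0 0 0 -1; 0 0 0.54 0 0 0 -1; 0 0 0.54 0 0 0 -1; 0 0 0.54 0 0 0 -1' >/dev/null
python3 go.py 546.7 -40 122.6 3.1416
```

```text
t 9.85 pos [546.7 182.7 123.1] rpy [3.1413e+00 8.0000e-04 3.1408e+00] q [ 0.19  0.53  1.52  0.    1.09 -1.38] F [ 0.5  0.6 -0.8] w 21.5 ff 30.0
shift [-2.000e-03 -2.227e+00  5.000e-03] turn [ 0.0001  0.0002 -0.0003]
```

```bash
for i in 1 2; do python3 -m handwheel '0 -0.125 0 0 0 0 -1; 0 -0.25 0 0 0 0 -1; 0 -0.375 0 0 0 0 -1; 0 -0.5 0 0 0 0 -1; 0 -0.625 0 0 0 0 -1; 0 -0.75 0 0 0 0 -1; 0 -0.875 0 0 0 0 -1; 0 -1 0 0 0 0 -1'>/dev/null; done
python3 go.py
python3 -m handwheel '0 -0.1 0 0 0 0 -1; 0 -0.2 0 0 0 0 -1; 0 -0.25 0 0 0 0 -1; 0 -0.25 0 0 0 0 -1; 0 -0.25 0 0 0 0 -1; 0 -0.25 0 0 0 0 -1'>/dev/null
python3 go.py 479.7 183 182.6 3.1416
python3 - <<'E'
from meas import *
p=shot('top');overlay(p,[],'s3',(145,180,345,310))
E
```

```text
t 11.18 pos [546.2 -18.3 122.7] rpy [3.1416 0.     3.1415] q [-0.17  0.48  1.61  0.    1.05 -1.74] F [-0.1  0.3 -1.6] w 21.8 ff 30.0
t 11.68 pos [546.2 -41.6 122.7] rpy [ 3.1412e+00 -1.0000e-04 -3.1414e+00] q [-0.22  0.49  1.61  0.    1.05 -1.79] F [-0.1 -0.  -1.8] w 21.7 ff 30.0
shift [ 0.665  2.246 -0.598] turn [ 0.0001 -0.      0.0001]
```

View pics/s3.png

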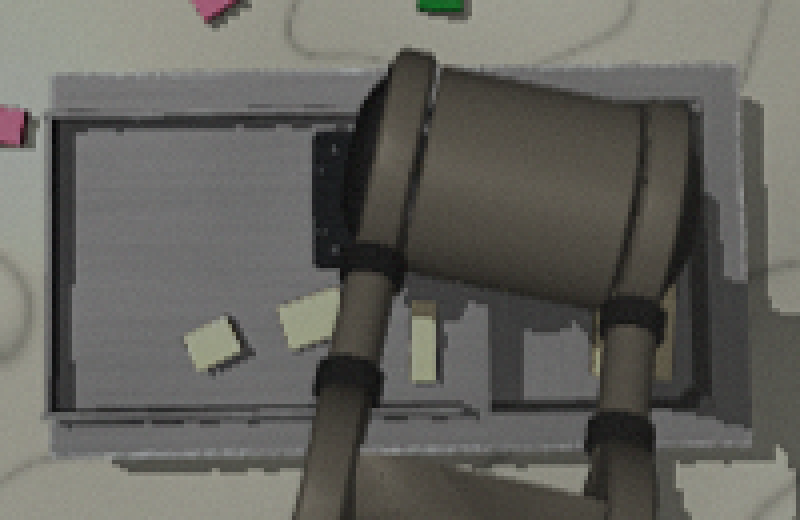

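Lane 1 is clear of chips, and three remain in lane 2 (pixels (213,345), (310,318) and (425,340)). Now lane 2.

```bash
python3 -m handwheel '0 0 -0.15 0 0 0 -1; 0 0.05 -0.35 0 0 0 -1; 0.1 0.3 -0.5 0 0 0 -1; 0.3 0.6 -0.5 0 0 0 -1; 0.5 0.85 -0.5 0 0 0 -1; 0.665 1 -0.5 0 0 0 -1' >/dev/null
python3 -m handwheel '0 0.3 0 0 0 0 -1; 0 0.6 0 0 0 0 -1; 0 0.9 0 0 0 0 -1; 0 1 0 0 0 0 -1' >/dev/null
python3 -m handwheel '0 0.15 0 0 0 0 -1; 0 0.25 0 0 0 0 -1; 0 0.25 0.15 0 0 0 -1; 0 0.25 0.3 0 0 0 -1; 0 0.25 0.42 0 0 0 -1; 0 0.25 0.5 0 0 0 -1; 0 0.25 0.5 0 0 0 -1; 0 0.25 0.5 0 0 0 -1' >/dev/null
python3 go.py 479.7 -41 122.6 3.1416
for i in 1 2; do python3 -m handwheel '0 -0.125 0 0 0 0 -1; 0 -0.25 0 0 0 0 -1; 0 -0.375 0 0 0 0 -1; 0 -0.5 0 0 0 0 -1; 0 -0.625 0 0 0 0 -1; 0 -0.75 0 0 0 0 -1; 0 -0.875 0 0 0 0 -1; 0 -1 0 0 0 0 -1'>/dev/null; done
python3 -m handwheel '0 -0.1 0 0 0 0 -1; 0 -0.2 0 0 0 0 -1; 0 -0.25 0 0 0 0 -1; 0 -0.25 0 0 0 0 -1; 0 -0.25 0 0 0 0 -1; 0 -0.25 0 0 0 0 -1'>/dev/null
python3 go.py
python3 -m handwheel '0 0 -0.15 0 0 0 -1; 0 0.05 -0.35 0 0 0 -1; 0 0.3 -0.5 0 0 0 -1; 0 0.6 -0.5 0 0 0 -1; 0 0.85 -0.5 0 0 0 -1; 0 1 -0.5 0 0 0 -1' >/dev/null
python3 -m handwheel '0 0.3 0 0 0 0 -1; 0 0.6 0 0 0 0 -1; 0 0.9 0 0 0 0 -1; 0 1 0 0 0 0 -1; 0 1 0 0 0 0 -1; 0 1 0 0 0 0 -1' >/dev/null
python3 go.py
python3 - <<'E'
from meas import *
p=shot('top');overlay(p,[],'s4',(145,180,345,310))
q=shot('side');overlay(q,[],'s4s',(190,140,380,300))
E
```

```text
t 13.23 pos [479.9 182.8 122.7] rpy [-3.1415e+00 -1.0000e-04  3.1413e+00] q [ 0.21  0.43  1.7  -0.    1.01 -1.36] F [ 0.3  0.6 -1.3] w 21.8 ff 30.0
shift [ 1.000e-03 -2.238e+00  1.000e-03] turn [-0.     -0.     -0.0001]
t 15.07 pos [479.7 -41.7 122.7] rpy [ 3.1413e+00 -1.0000e-04 -3.1414e+00] q [-0.25  0.38  1.79  0.    0.97 -1.82] F [ 1.3  0.2 -2.1] w 21.9 ff 30.0
t 16.07 pos [479.4 158.3 172.5] rpy [-3.1411e+00 -4.0000e-04 -3.1394e+00] q [ 0.17  0.36  1.66 -0.    1.12 -1.41] F [ 0.1 -0.8 -1.6] w 21.6 ff 30.0
```

View pics/s4.png

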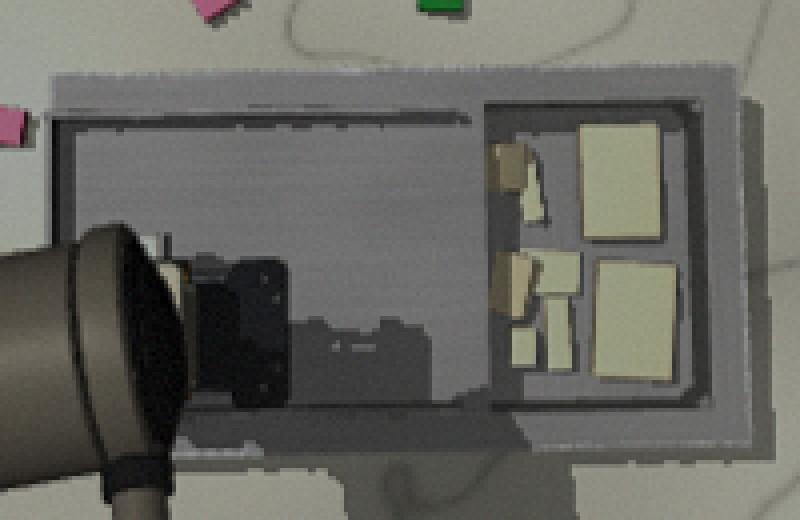

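View pics/s4s.png

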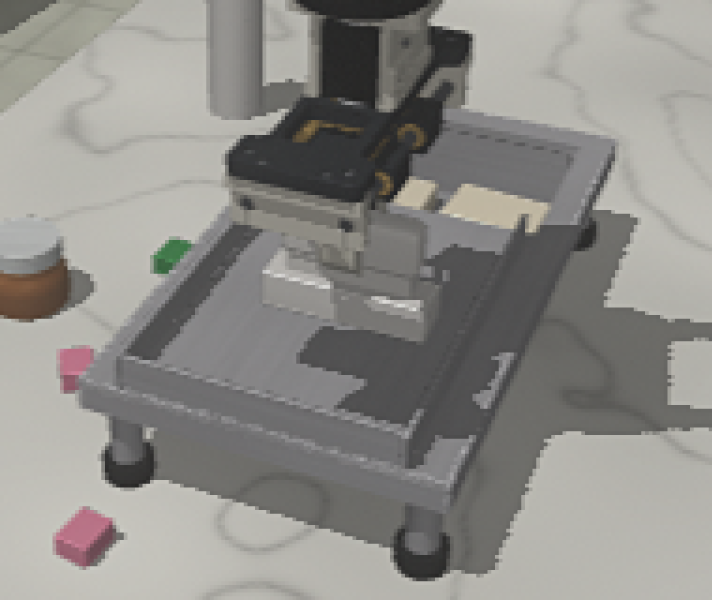

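All six chips are in the pan at (508,167), (533,195), (515,285), (558,272), (560,330) and (523,348). The tray is empty and nothing appears to stand high. I set the scraper down here.

```bash
python3 -m handwheel '0 0 0.15 0 0 0 -1; 0 0 0.3 0 0 0 -1; 0 0 0.4 0 0 0 -1; 0 0 0.46 0 0 0 -1; 0 0 0.49 0 0 0 -1; 0 0 0.51 0 0 0 -1; 0 0 0.515 0 0 0 -1; 0 0 0.515 0 0 0 -1' >/dev/null
python3 go.py
python3 -m handwheel '0 0 0 0 0 0 -1; 0 0 0 0 0 0 -1; 0 0 0 0 0 0 0.4; 0 0 0 0 0 0 0.4; 0 0 0 0 0 0 0.4; 0 0 0 0 0 0 0.4; 0 0 0 0 0 0 0.4; 0 0 0 0 0 0 0.4' >/dev/null
python3 go.py
```

```text
t 16.83 pos [480.1 157.9 121.6] rpy [3.1414e+00 7.0000e-04 3.1413e+00] q [ 0.17  0.42  1.73  0.    0.99 -1.4 ] F [-0.3 -0.  -1.7] w 21.8 ff 30.0
t 17.5 pos [479.8 158.  121.3] rpy [3.1415e+00 2.0000e-04 3.1415e+00] q [ 0.17  0.42  1.73  0.    0.99 -1.4 ] F [ 0.2  0.2 -0.2] w 57.4 ff 0.0
```

```bash
python3 -m handwheel '0 0 -0.15 0 0 0 0.4; 0 0 -0.4 0 0 0 0.4; 0 0 -0.7 0 0 0 1; 0 0 -1 0 0 0 1; 0 0 -1 0 0 0 1; 0 0 -1 0 0 0 1' >/dev/null
python3 go.py 465.6 398.4 29 3.0816
python3 - <<'E'
from meas import *
p=shot('top')
print(rect(p,'lid_handle',14,np.array([94,264])),rect(p,'scraper_grip',109))
L=(465.6,398.4,-.06)
k=[(box(*L,206,152,14),(0,0,255)),(box(*L,90,12,54),(0,255,0))]
overlay(p,k,'lid',(55,215,175,310))
E
```

```text
t 18.0 pos [480.6 158.1 222.8] rpy [3.1408 0.0039 3.1415] q [ 0.17  0.31  1.58  0.    1.24 -1.4 ] F [0.2 0.7 0.2] w 86.3 ff 0.0
shift [0.158 2.401 1.939] turn [0.0003 0.0012 0.0191]
(0.55, ((467.1868896484375, 399.0428466796875), (152.60977172851562, 207.8061065673828), 86.15625762939453)) (0.58, ((519.2850341796875, 154.77745056152344), (33.86063003540039, 23.91626739501953), 89.17415618896484))
```

View pics/lid.png

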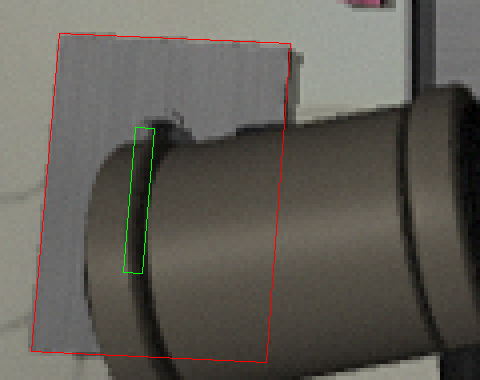

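The overlay matches the lid plate, so I go and grip the handle.

```bash
for i in 1 2; do python3 -m handwheel '0 0.25 0 0 0 0 1; 0 0.5 0 0 0 0 1; 0 0.75 0 0 0 0 1; 0 1 0 0 0 0 1' >/dev/null; done
python3 -m handwheel '0.07 0.2 0.2 0 0 0.01 1; 0.137 0.4 0.4 0 0 0.0197 1; 0.137 0.4 0.7 0 0 0.0197 1; 0.137 0.4 1 0 0 0.0197 1; 0.137 0.4 1 0 0 0.0197 1; 0.137 0.4 1 0 0 0.0197 1; 0.137 0.4 1 0 0 0.0197 1' >/dev/null
python3 go.py 466 398.6 29.5 3.0796
```

```text
t 19.4 pos [466.7 398.1 122.1] rpy [3.1410e+00 7.0000e-04 3.0792e+00] q [ 0.58  0.59  1.41  0.    1.14 -0.93] F [-0.6  1.2  0.4] w 91.6 ff 0.0
shift [0.008 0.004 0.926] turn [ 0.0002  0.0002 -0.0001]
```

```bash
python3 -m handwheel '0 0 0.2 0 0 0 1; 0 0 0.45 0 0 0 1; 0 0 0.7 0 0 0 1; 0 0 0.85 0 0 0 1; 0 0 0.915 0 0 0 1; 0 0 0.915 0 0 0 0; 0 0 0.915 0 0 0 -1; 0 0 0.915 0 0 0 -1' >/dev/null
for i in 1 2; do python3 -m handwheel '0 0 0 0 0 0 -1; 0 0 0 0 0 0 -1; 0 0 0 0 0 0 -1; 0 0 0 0 0 0 -1; 0 0 0 0 0 0 -1; 0 0 0 0 0 0 -1; 0 0 0 0 0 0 -1; 0 0 0 0 0 0 -1' >/dev/null; done
python3 go.py
python3 -m handwheel '0 0 -0.05 0 0 0 -1; 0 0 -0.2 0 0 0 -1; 0 0 -0.4 0 0 0 -1; 0 0 -0.7 0 0 0 -1; 0 0 -1 0 0 0 -1; 0 0 -1 0 0 0 -1; 0 0 -1 0 0 0 -1' >/dev/null
python3 go.py 512.7 -114.7 230 3.1416
```

```text
t 21.4 pos [466.1 398.   29.7] rpy [3.1415 0.     3.0796] q [ 0.58  0.71  1.49  0.    0.94 -0.93] F [ 0.6  0.6 -0.3] w 11.0 ff 30.0
t 21.98 pos [466.7 398.2 131.4] rpy [3.1398e+00 2.7000e-03 3.0796e+00] q [ 0.58  0.58  1.4  -0.    1.15 -0.93] F [-1.5 -0.2 -3.8] w 11.0 ff 30.0
shift [-0.779 -5.089 -0.993] turn [ 0.0006  0.0009 -0.0197]
```

```bash
python3 -m handwheel '0 0 -0.2 0 0 -0.005 -1; 0 0 -0.4 0 0 -0.01 -1; 0 0 -0.6 0 0 -0.015 -1; 0 0 -0.8 0 0 -0.0197 -1; 0 0 -0.95 0 0 -0.0197 -1; 0 0 -0.95 0 0 -0.0197 -1' >/dev/null
python3 -m handwheel '-0.1 -0.15 0 0 0 0 -1; -0.2 -0.4 0 0 0 0 -1; -0.3 -0.7 0 0 0 0 -1; -0.466 -1 0 0 0 0 -1' >/dev/null
for i in 1 2 3; do python3 -m handwheel '0 -0.25 0 0 0 0 -1; 0 -0.5 0 0 0 0 -1; 0 -0.75 0 0 0 0 -1; 0 -1 0 0 0 0 -1' >/dev/null; done
python3 -m handwheel '0 -0.25 0 0 0 0 -1; 0 -0.5 0 0 0 0 -1; 0 -0.75 0 0 0 0 -1; 0 -1 0 0 0 0 -1; 0 -1.0 0 0 0 0 -1' >/dev/null
python3 -m handwheel '0 -0.1 0.2 0 0 0 -1; 0 -0.126 0.4 0 0 0 -1; 0 -0.126 0.6 0 0 0 -1; 0 -0.126 0.75 0 0 0 -1; 0 -0.126 0.85 0 0 0 -1; 0 -0.126 0.85 0 0 0 -1; 0 -0.126 0.85 0 0 0 -1; 0 -0.126 0.85 0 0 0 -1' >/dev/null
python3 go.py 512.7 -114.7 104 3.1416
python3 - <<'E'
from meas import *
p=shot('top')
o=bot.get_obs();z=o['tool_pos'][2]-29+14
print('plate top',z,rect(p,'lid_handle',z))
S=(512.7,1.3,0.)
overlay(p,[(box(512.7,-114.7,0,206,152,z),(0,0,255)),(box(*S,190,136,85,0,-116),(0,255,0)),(box(*S,236,429,85,0,7.5),(255,0,0))],'lid2',(245,190,345,300))
E
```

```text
t 24.9 pos [ 513.  -114.6  140.2] rpy [-3.1414e+00  8.0000e-04 -3.1414e+00] q [-0.37  0.43  1.65  0.    1.06 -1.94] F [ 0.  -0.9 -2.8] w 11.2 ff 30.0
shift [ 0.004 -0.001  0.362] turn [-0.0001  0.0003  0.    ]
plate top 125.48780521974925 (0.57, ((581.3837280273438, -115.22538757324219), (66.04959869384766, 151.52354431152344), 2.1000404357910156))
```

View pics/lid2.png

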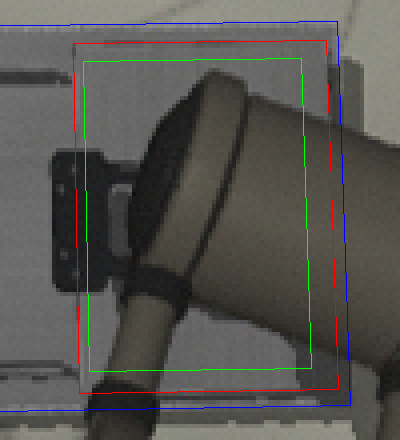

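The lid hangs over the pan within about 1 mm: the measured far edge is at x=614 and the centre at y=-115. I lower it gently.

```bash
python3 -m handwheel '-0.005 0 0.08 0 0 0 -1; -0.005 0 0.15 0 0 0 -1; -0.005 0 0.19 0 0 0 -1; -0.005 0 0.22 0 0 0 -1; -0.005 0 0.25 0 0 0 -1; -0.005 0 0.27 0 0 0 -1; -0.005 0 0.28 0 0 0 -1; -0.005 0 0.28 0 0 0 -1' >/dev/null
python3 go.py
python3 -m handwheel '0 0 0.02 0 0 0 -1; 0 0 0.04 0 0 0 -1; 0 0 0.055 0 0 0 -1; 0 0 0.065 0 0 0 -1; 0 0 0.07 0 0 0 -1; 0 0 0.07 0 0 0 -1; 0 0 0.07 0 0 0 -1; 0 0 0.07 0 0 0 -1' >/dev/null
python3 go.py
```

```text
t 25.67 pos [ 513.1 -114.6  111.5] rpy [ 3.1414e+00 -3.0000e-04  3.1414e+00] q [-0.37  0.47  1.68  0.    1.   -1.94] F [ 0.5 -0.3 -3.1] w 11.3 ff 30.0
t 26.33 pos [ 513.2 -114.6  104.7] rpy [3.1416e+00 1.0000e-04 3.1415e+00] q [-0.37  0.47  1.69  0.    0.98 -1.94] F [-0.1 -0.  -3.6] w 11.2 ff 30.0
```

```bash
python3 -m handwheel '0 0 0.005 0 0 0 -1; 0 0 0.01 0 0 0 -1; 0 0 0.01 0 0 0 -1; 0 0 0.01 0 0 0 -1' >/dev/null
python3 go.py
python3 -m handwheel '0 0 0.005 0 0 0 -1; 0 0 0.01 0 0 0 -1; 0 0 0.01 0 0 0 -1; 0 0 0.01 0 0 0 -1' >/dev/null
python3 go.py
```

```text
t 26.67 pos [ 513.3 -114.7  104.6] rpy [-3.1413e+00  8.0000e-04  3.1415e+00] q [-0.37  0.47  1.69  0.    0.98 -1.94] F [-4.1  0.6  5.6] w 10.5 ff 30.0
t 27.0 pos [ 513.3 -114.7  104.6] rpy [-3.1411e+00  1.4000e-03 -3.1416e+00] q [-0.37  0.47  1.69 -0.    0.98 -1.94] F [-5.7  1.6 13.1] w 11.2 ff 30.0
```

The lid seats at the predicted height. I relieve the push, release and retreat.

```bash
python3 -m handwheel '0 0 -0.012 0 0 0 -1; 0 0 -0.015 0 0 0 -1; 0 0 -0.015 0 0 0 0.2; 0 0 -0.015 0 0 0 0.2; 0 0 -0.015 0 0 0 0.2; 0 0 -0.015 0 0 0 0.2; 0 0 -0.015 0 0 0 0.2; 0 0 -0.015 0 0 0 0.2' >/dev/null
python3 go.py
python3 -m handwheel '0 0 -0.1 0 0 0 0.2; 0 0 -0.3 0 0 0 0.2; 0 0 -0.6 0 0 0 0.2; 0 0 -0.9 0 0 0 0.2; 0 0 -1 0 0 0 0.2' >/dev/null
for i in 1 2; do python3 -m handwheel '0 -0.3 -0.1 0 0 0 0.2; 0 -0.6 -0.2 0 0 0 0.2; 0 -1 -0.2 0 0 0 0.2; 0 -1 -0.2 0 0 0 0.2' >/dev/null; done
python3 -m handwheel '0 -0.3 0 0 0 0 0.2; 0 -0.6 0 0 0 0 0.2; 0 -0.6 0 0 0 0 0.2; 0 -0.6 0 0 0 0 0.2' >/dev/null
python3 go.py
python3 - <<'E'
from meas import *
p=shot('top')
print(rect(p,'lid_handle',99),rect(p,'scraper_grip',97))
q=shot('side')
L=(513.2,-114.7,0)
k=lambda:[(box(*L,206,152,89),(0,0,255)),(box(*L,90,12,129),(0,255,0)),(box(479.7,158,0,100,33,109),(0,0,255)),(box(479.7,158,0,84,22,153),(0,255,0))]
overlay(p,k(),'e1',(145,180,345,310)); overlay(q,k(),'e2',(190,130,380,300))
a=cv2.imread('pics/e1.png');b=cv2.imread('pics/e2.png')
b=cv2.resize(b,(400,int(b.shape[0]*400/b.shape[1])));a=cv2.resize(a,(400,260))
h=max(a.shape[0],b.shape[0]);c=np.zeros((h,800,3),np.uint8);c[:a.shape[0],:400]=a;c[:b.shape[0],400:]=b
cv2.imwrite('pics/end.png',c)
E
```

```text
t 27.67 pos [ 513.2 -114.6  104.1] rpy [ 3.1415 -0.      3.1414] q [-0.37  0.48  1.69  0.    0.98 -1.94] F [0.4 0.7 0.3] w 46.2 ff 0.0
t 29.08 pos [ 512.5 -375.6  243.2] rpy [ 3.1404e+00 -1.1000e-03  3.1390e+00] q [-0.75  0.54  1.16  0.    1.44 -2.32] F [0.9 0.1 0.4] w 55.4 ff 0.0
(0.75, ((511.9569091796875, -114.56668090820312), (150.5947265625, 205.91448974609375), 89.84263610839844)) (0.67, ((479.5915222167969, 157.73284912109375), (36.44725036621094, 98.82266235351562), 89.98643493652344))
```

View pics/end.png

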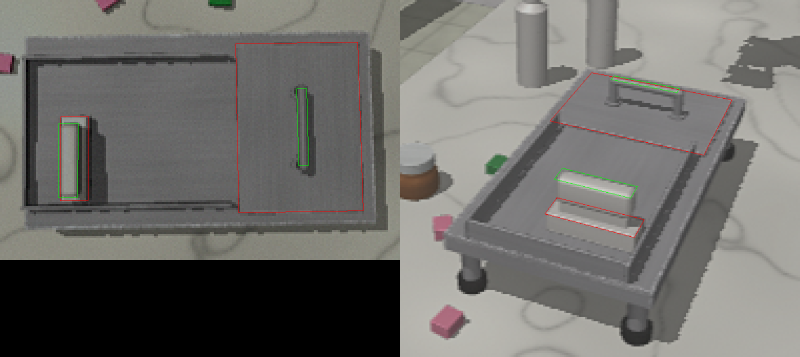

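The lid lies flat and centred, matching the seated overlay in both views. The scraper stands upright on an empty tray, and the arm is clear. Handing in.

```bash
python3 -c "
from plant import bot
print(bot.close_job())"
```

```text
the job is handed in; nothing more can be done
None
```

I handed the job in at about 29 s of the 72 s allowed: all six chips are in the pan, the scraper stands upright on the tray, and the lid is seated level and let go; the judge returned no verdict.

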